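# Lengthen the tank sampler's pole and load its bottle

## Task

Get the sampling pole on the bench ready for the tank round: press its spring button down gently until it is flush, slide the outer tube out by its thumb collar until the button pops up in the next hole, without forcing the tube or the pin. Then stand the small capped vial upright, right down in the socket at the end of the pole, let go, and leave the other things on the bench where they are.

Things in the scene. Friction and masses are not known exactly. Their poses are not given: they have to be found in the camera images.
- pole_rest: Fixed grey bench rest (board 300 x 90 x 15 mm, two saddle clamps) that holds the inner tube of a telescopic sampling pole level, its axis 62 mm above the bench. Origin: on the bench straight under the spring button. x: along the pole towards its head, the way the outer tube slides out; z up.
- snap_button: Steel spring button, 8 mm wide, domed, in the inner tube; moves only up and down. Origin: top of the dome. Up, it stands 4.5 mm above the tube's top face and locks the tube. 1.5 N starts it down, 3 N holds it flush. Once flush, pushing the tube outwards (5 to 12 N at first, then 2 to 5 N) drives it under the wall, where it stays until the next hole comes over it and it springs up.
- pole_section: Sliding outer tube, square aluminium, 24 mm wide, wall 1.5 mm, top face 74 mm above the bench; axes as the rest's. Origin: centre of its first 9 mm hole, at the top face; the button starts in it. The only other hole is 48 to 84 mm behind it (differs from pole to pole, not measured): the tube slides out that far, then stops hard. Over 20 N on the pin or 30 N on the tube damages them.
- thumb_wall (a point): Middle of the near face of the thumb collar's upright wall, at the tube's top face, 13 mm ahead (+x) of the first hole. The grey plastic wall crosses the tube, 26 mm wide, 7 mm thick, 10 mm high; a fingertip that holds the button flush and bears on this wall pushes the tube out.
- socket_floor (a point): Centre of the inner floor of the round white bottle socket at the tube's front end, 110 mm ahead of the first hole and 26 mm below the tube's top face. The socket is 31 mm wide inside, 20 mm deep, open upwards with a slightly flared rim 41 mm across.
- vial: Small glass sample vial with a black screw cap, standing upright on the bench apart from the pole: 27 mm across, 56 mm high, the cap (23 mm across) its top 13 mm. Origin: centre of its underside, z up.
- waste_beaker: White plastic beaker, 74 mm across, 90 mm high, standing behind the pole; to be left alone. Origin: centre of its underside.
- tape_roll: Roll of tape lying flat, 83 mm across, 19 mm high, beyond the vial; to be left alone. Origin: centre of its underside.
- dropper_bottle: Glass dropper bottle with a rubber bulb, 42 mm across, 119 mm high, standing behind the pole; to be left alone. Origin: centre of its underside.
Not all that is in view belongs to the job. Leave any orange or pink look-alike of the vial alone.

How it is judged (in metres and radians):
On the way, in this order (a step that is already met when the one before it is completed fails the run):
1. the spring button is pressed down flush with the tube while the tube is still at its first hole (z of snap_button in the frame of pole_rest below 0.075 m and x of pole_section in the frame of pole_rest below 0.01 m), for 0.05 s.
2. the tube has slid out and the button has popped up in the next hole (x of pole_section in the frame of pole_rest above 0.044 m and z of snap_button in the frame of pole_rest above 0.077 m), for 0.2 s.
3. the vial stands in the socket, down on its floor (horizontal distance between vial and socket_floor below 0.004 m and z of vial in the frame of socket_floor below 0.003 m and angle between vial's own z axis and vertical below 0.15 rad), for 0.2 s.
At the end, for the whole second after the job is handed in: The outer tube has slid out more than 44 mm and the button stands up in the next hole (its dome within 1.5 mm of its full height); the vial stands in the socket at the end of the pole, within 4 mm of its centre and 3 mm of its floor, tilted less than 0.15 rad, at rest (all of step 2 and all of step 3 and linear speed of vial below 0.02 m/s); the robot touches nothing.
It fails at once if the outer tube is pushed or pressed by the gripper with more than 30 N (contact force between the fingers and pole_section above 30 N).
It fails at once if the spring button is loaded by the tube with more than 20 N (contact force between snap_button and pole_section above 20 N).
It fails at once if the beaker, the tape or the dropper bottle is moved by more than 3 cm (distance of any of waste_beaker, tape_roll, dropper_bottle from where it was at the start of the episode above 0.03 m).
It also fails if it takes over 64 s, if anything falls off the work surface, if the arm or the gripper's body presses on something with over 40 N, if the wrist force passes 120 N, or if a joint passes its speed limit or range.

## Robot

A 6-joint arm with a two-finger parallel gripper is mounted at the origin on a cart in front of the work surface, level with it; the furniture and walls round the work are solid. World frame = base frame: x ahead of the robot, y to its left, z up, the work surface at z = 0. Lengths are in mm, angles in degrees, forces in N, time in s.
With the tool pointing down it reaches from about 350 to 850 mm from the base axis. Payload 8.1 kg.
Tool frame: the origin (TCP) lies midway between the tips of the shut fingers; the grasp point (between the pads) lies 19 mm behind it (hold_point_z is the distance from the TCP to the grasp point, in mm); z points along the fingers, y is the direction in which the jaws open and shut (so a half turn about z gives the same grasp; the last joint's range is limited). The gripper opens to 85 mm and grips with 20 to 120 N. Pads are 22 mm wide; open, the fingers measure 114 mm over their backs; the gripper's body (76 mm by 85 mm) begins 54 mm behind the grasp point. The pads swing forward as they close: fully open they stand 13 mm farther back than shut.
Start: joints at [-68.319, 7.471, 85.268, -0, 87.261, -4.893], TCP at [268.43, -536.611, 231.292] pointing down, gripper open.
Joint ranges: [-169.43, 169.43], [-51.17, 129.36], [1.28, 143.12], [-76.62, 256.62], [0, 156.53], [-152.29, 152.29]. Speed limits (degrees/s): [136.94, 136.94, 159.86, 180, 180, 180].

## Interface

Orientations are given as [roll, pitch, yaw] about the fixed x, y, z axes, in that order (R = Rz(yaw) Ry(pitch) Rx(roll)).
In Python, from bench import sense, snapshot, camera_params, hand_in, hold_point_z gives the robot as it stands.
- The arm moves only by the tool servo_tool, never from a script. Its argument "motion" is a list of rows, each a list of 7 numbers: the finger opening in mm, from 0 to 85.4, then the shift along the tool's x, y, z in mm, then the turn, a rotation vector about the tool's x, y, z in rad. A call has 1 to 10 rows; each row shifts and turns the pose as measured when the row begins, along the tool's axes as they then stand; what a row does not reach is not made up. A row lasts 1/10 s, in which the tool goes at most 50 mm and 8.59 degrees, less where a joint would pass 70% of its speed; a pose out of reach is approached as far as the arm can. A call with a gripper value outside its range is refused whole. The fingers move at their own pace and stop on an object; "force" is the grip in N (left out, the last holds). Time passes only in rows, so rows that do not move let the fingers close. It gives the time, the measured TCP pose, the force and the opening at its end, in the units of the state.
- sense(): the state, without advancing time (a new reading comes with each control period).
- snapshot(name): name is "side" or "top"; returns the picture (384x512x3 uint8, blue, green, red); there is no depth.
- camera_params(name): a dict with "fx", "fy", "cx", "cy" (pixels), "D" ([k1, k2, p1, p2, k3] as OpenCV has them; the pictures are not rectified), "R" (3x3) and "t" (3): a world point X has camera coordinates R X + t. Camera axes: x right, y down, z forward; pixel columns grow to the right and rows downward; lengths in mm; the calibration is good to about 2 mm. A picture is of the moment at which its call begins. camera_params takes no time and is no camera call.
- hand_in(): hands the job in, once; it reports no verdict.
The state is a dict: "time": time; "joint_pos": joint angles; "qd": joint speeds; "joint_efforts": joint torques, N m; "tool_pos": TCP position; "tcp_rot": TCP orientation; "ft_force": force on the tool from outside, world axes, zero at the start; "wrist_torque": the same for the moment, N m; "finger_gap": finger opening in mm.
Only numpy, scipy, OpenCV 4.12 (cv2) and the standard library are available. Lean on these libraries where they do the work, as an engineer would, in place of code of your own. Each camera call takes 0.05 s, during which the arm holds its last target. There are 200 camera calls.

## Working session

There is one attempt and no reset: what is moved stays moved. The work goes in short steps, Python scripts to look and compute and a tool call to move; the robot and the scene stay as the last step left them, time stands still between calls to the robot, and variables do not carry over. Pictures are saved under pics/ and viewed, about 8 in all and at most 12, crops included, and the job is handed in when it is done.

Besides the shell and the picture viewer there is one more tool, called after "Emit:" by a JSON object that holds its "op" and its "data". servo_tool: Moves the arm, as the interface text tells. Its arguments: {"type":"object","properties":{"motion":{"type":"array"},"force":{"type":"number"}},"required":["motion"]}

```bash
mkdir -p pics; cat > h.py <<'E'
import numpy as np, cv2
from bench import sense, snapshot, camera_params
def save(n,f,box=None,s=1):
    im=snapshot(n); cv2.imwrite('pics/raw_'+f,im)
    if box: im=im[box[1]:box[3],box[0]:box[2]]
    cv2.imwrite('pics/'+f,cv2.resize(im,None,fx=s,fy=s,interpolation=cv2.INTER_CUBIC)); 
def ray(n,u,v):
    c=camera_params(n);K=np.array([[c['fx'],0,c['cx']],[0,c['fy'],c['cy']],[0,0,1]])
    p=cv2.undistortPoints(np.array([[[u,v]]],float),K,np.array(c['D'],float))[0,0]
    R=np.array(c['R']);o=-R.T@np.array(c['t']);d=R.T@np.array([p[0],p[1],1]);return o,d/np.linalg.norm(d)
def onz(n,u,v,z):
    o,d=ray(n,u,v);return (o+d*(z-o[2])/d[2]).round(1)
def proj(n,X):
    c=camera_params(n);K=np.array([[c['fx'],0,c['cx']],[0,c['fy'],c['cy']],[0,0,1]])
    return cv2.projectPoints(np.array([X],float),cv2.Rodrigues(np.array(c['R'],float))[0],np.array(c['t'],float),K,np.array(c['D'],float))[0][0,0].round(1)
E
python3 - <<'E'
from h import *
save('top','t0.png',None,1.5);save('side','s0.png',None,1.5)
print(sense());
for n in('top','side'):
    c=camera_params(n);print(n,c['fx'],-np.array(c['R']).T@np.array(c['t']),np.array(c['R'])[2])
E
```

```text
{'time': 0.1, 'joint_pos': array([-6.83183378e+01,  7.50945809e+00,  8.53222522e+01, -1.72943634e-03,
        8.72605916e+01, -4.89379777e+00]), 'qd': array([-0.06802634, -0.08984567, -0.14656584, -0.06798496, -0.04428106,
       -0.00826743]), 'joint_efforts': array([ 4.94559190e-04, -5.70951784e+01, -5.01941478e+01, -2.38111206e-04,
        8.15254374e-03, -1.27335906e-05]), 'tool_pos': array([ 268.2509883 , -536.15861762,  230.37065918]), 'tcp_rot': array([-1.79907887e+02, -6.15315608e-03,  2.65755391e+01]), 'ft_force': array([-1.26383956, -1.09637724,  0.33789015]), 'wrist_torque': array([-0.01593977, -0.0157824 ,  0.04742318]), 'finger_gap': 85.04688603170358}
top 357.26287369608997 [389.06206136 -88.77339121 908.76611663] [ 0.2052441   0.01614845 -0.97857758]
side 433.3162050760271 [ 542.16039201 -906.70094565  405.58649922] [ 0.02415469  0.93230565 -0.36086387]
```

View pics/t0.png

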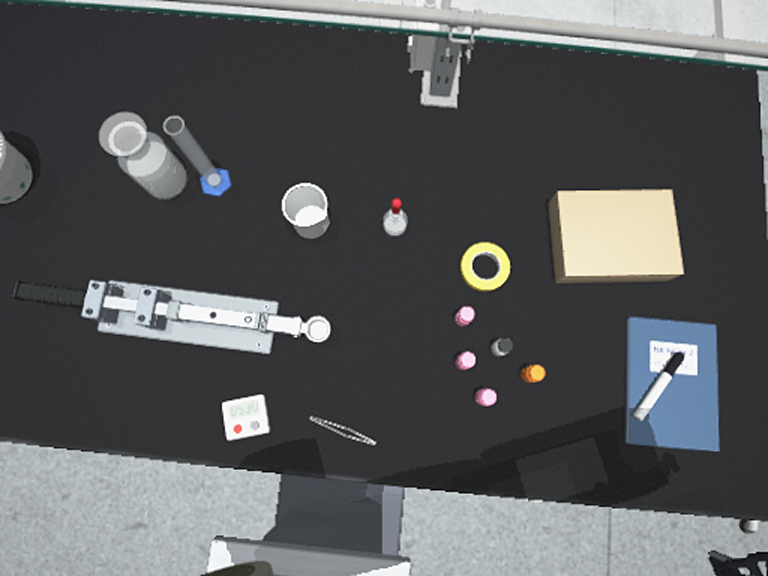

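View pics/s0.png

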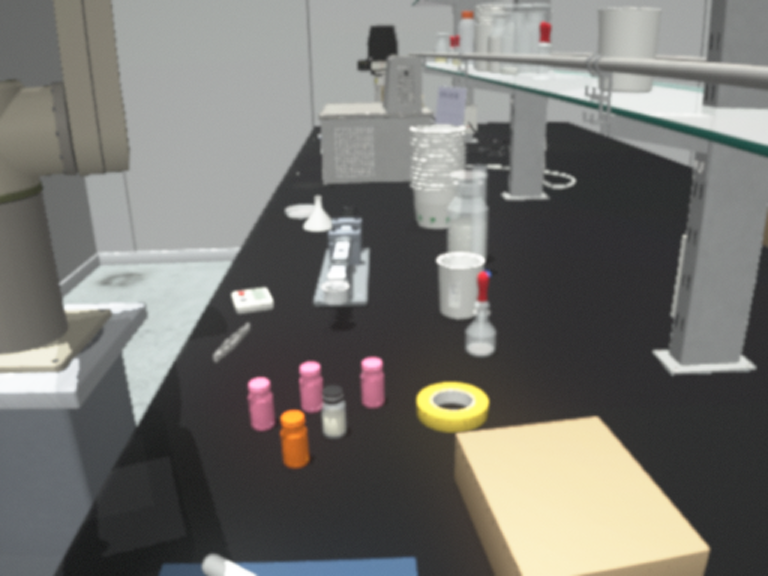

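Top view (1.5x px): the pole runs left to right, with the second hole at (212,314), button at (248,320), thumb wall at (263,320) and socket at (317,328). Vial candidates are pink at (465,315), (465,360) and (486,397), orange at (533,373), and clear glass with a black cap at (502,346). I choose the last, which is at (334,412) in the side view.

```bash
python3 - <<'E'
from h import *
im=cv2.imread('pics/raw_t0.png');si=cv2.imread('pics/raw_s0.png')
a=cv2.resize(im[185:240,105:230],None,fx=6,fy=6,interpolation=cv2.INTER_CUBIC)
b=cv2.resize(im[195:270,295:370],None,fx=3.5,fy=3.5,interpolation=cv2.INTER_CUBIC)
c=cv2.resize(si[225:315,155:265],None,fx=2.92,fy=2.92,interpolation=cv2.INTER_CUBIC)
o=np.zeros((600,750,3),np.uint8);o[:330]=a;o[332:332+263,:263]=b[:263];o[332:332+263,300:300+c.shape[1]]=c[:263]
cv2.imwrite('pics/c1.png',o)
hd=[(212,314),(248,320),(263,320)]
for u,v in hd: print(onz('top',u/1.5,v/1.5,74))
print('socket rim',onz('top',317/1.5,328/1.5,68))
print('cap',onz('top',502/1.5,344/1.5,56))
# vial two-view: cap top in side
o1,d1=ray('top',502/1.5,343/1.5);o2,d2=ray('side',333/1.5,391/1.5)
t=np.linalg.lstsq(np.c_[d1,-d2],o2-o1,rcond=None)[0];print(o1+t[0]*d1,o2+t[1]*d2)
E
```

```text
Traceback (most recent call last):
ValueError: could not broadcast input array from shape (262,262,3) into shape (263,263,3)
```

```bash
python3 - <<'E'
from h import *
im=cv2.imread('pics/raw_t0.png');si=cv2.imread('pics/raw_s0.png')
a=cv2.resize(im[185:240,105:230],None,fx=6,fy=6,interpolation=cv2.INTER_CUBIC)
b=cv2.resize(im[195:270,295:370],(262,262),interpolation=cv2.INTER_CUBIC)
c=cv2.resize(si[225:315,155:265],(320,262),interpolation=cv2.INTER_CUBIC)
o=np.zeros((600,750,3),np.uint8);o[:330]=a;o[332:332+262,:262]=b;o[332:332+262,300:620]=c
cv2.imwrite('pics/c1.png',o)
hd=[(212,314),(248,320),(263,320)]
for u,v in hd: print(onz('top',u/1.5,v/1.5,74))
print('socket rim',onz('top',317/1.5,328/1.5,68))
print('cap',onz('top',502/1.5,344/1.5,56))
o1,d1=ray('top',502/1.5,343/1.5);o2,d2=ray('side',333/1.5,391/1.5)
t=np.linalg.lstsq(np.c_[d1,-d2],o2-o1,rcond=None)[0];print(o1+t[0]*d1,o2+t[1]*d2)
E
```

```text
[498.3 190.   74. ]
[494.6 131.7  74. ]
[497.  108.1  74. ]
socket rim [493.8  22.7  68. ]
cap [ 499.4 -272.7   56. ]
[ 501.59970465 -273.59657627   51.24766664] [ 501.09793016 -273.65851535   51.19516545]
```

View pics/c1.png

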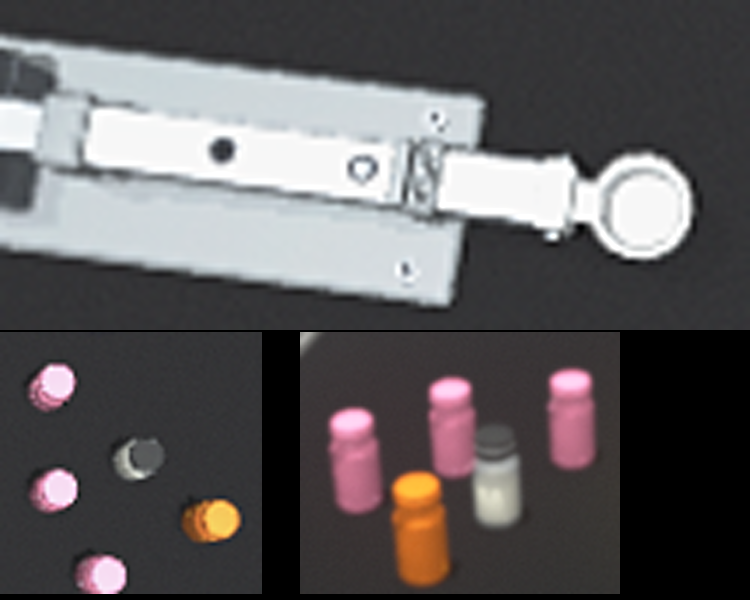

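The crop confirms the choice: clear body, grey-black cap. In the crop the button is at (362,168), second hole at (222,150), and socket rim centre at (643,206).

```bash
python3 - <<'E'
from h import *
q=lambda u,v,z:onz('top',(u+.5)/6-.5+105,(v+.5)/6-.5+185,z)
h2,b,w,s=q(222,150,74),q(362,168,78),q(405,173,79),q(643,206,68)
print(h2,b,w,s)
for n,p in(('h2-b',b-h2),('b-s',s-b),('h2-s',s-h2),('b-w',w-b)):print(n,np.linalg.norm(p[:2]),np.degrees(np.arctan2(p[1],p[0])))
# vial cap centre
c=262/75
for u,v in((147,457-332),):
    print('cap',onz('top',(u+.5)/c-.5+295,(v+.5)/c-.5+195,56))
print([proj('side',X) for X in (b,s)])
im=cv2.imread('pics/raw_t0.png')
for n,(x0,y0,x1,y1),z in(('tube',(175,205,182,235),0),):
    for x in (120,125,155,160,182,187):
        col=im[195:235,x].mean(1);r=np.where(col>225)[0]+195
        print(x,r.min(),r.max(),q((x-105)*6+2.5,((r.min()+r.max())/2-185)*6+2.5,74))
E
```

```text
[497.8 189.3  74. ] [495.8 131.9  78. ] [495.4 114.5  79. ] [493.3  21.6  68. ]
h2-b 57.43483263665004 -91.99556131570775
b-s 110.32832818456012 -91.29841276405239
h2-s 167.7603648064703 -91.5370849810729
b-w 17.404597093871498 -91.31691240579339
cap [ 497.2 -277.7   56. ]
[array([225.4, 171.4]), array([223.1, 190.3])]
120 204 211 [497.5 241.4  74. ]
125 203 212 [498.7 229.5  74. ]
155 207 216 [496.5 156.8  74. ]
160 208 217 [495.3 144.6  74. ]
182 211 219 [494.7  91.9  74. ]
187 212 220 [493.5  79.8  74. ]
```

Emit:
{"op": "servo_tool", "data": {"motion": [[0,0,0,0,0,0,-0.14],[0,0,0,0,0,0,-0.14],[0,0,0,0,0,0,-0.14],[0,0,0,0,0,0,-0.14],[0,0,0,0,0,0,-0.14],[0,0,0,0,0,0,-0.14],[0,0,0,0,0,0,-0.14],[0,0,0,0,0,0,-0.1],[0,0,0,0,0,0,0]], "force": 30}}

```text
time: 1.0
tool_pos: [267.1, -533.2, 224.5]
tcp_rot: [-179.8, -0.6, 90.9]
ft_force: [-0.4, -0.1, 0.3]
finger_gap: 0.2
```

```bash
python3 - <<'E'
from h import *
for n,u,v in(('p1',310,210),('p2',310,240),('p3',324,264.5),('or',355.5,248.5)):print(n,onz('top',u,v,40))
E
```

```text
p1 [ 543.1 -212.7   40. ]
p2 [ 469.6 -217.8   40. ]
p3 [ 414.7 -255.4   40. ]
or [ 460.  -329.1   40. ]
```

Emit:
{"op": "servo_tool", "data": {"motion": [[0,20,5,-0.7,0,0,0.02],[0,45,16,-0.7,0,0,0.02],[0,47,16,-0.7,0,0,0],[0,47,16,-0.7,0,0,0],[0,47,16,-0.7,0,0,0],[0,47,16,-0.7,0,0,0],[0,47,16,-0.7,0,0,0],[0,47,16,-0.7,0,0,0],[0,47,16,-0.7,0,0,0],[0,47,16,-0.7,0,0,0]]}}

```text
time: 2.0
tool_pos: [431.3, -95.7, 232.6]
tcp_rot: [-179.6, -0.7, 85.8]
ft_force: [1.0, -0.3, 0.1]
finger_gap: -0.0
```

Emit:
{"op": "servo_tool", "data": {"motion": [[0,45,12,0,0,0,-0.03],[0,45,12,0,0,0,-0.01],[0,45,12,0,0,0,0],[0,45,12,10,0,0,0],[0,30,8,20,0,0,0],[0,12,4,30,0,0,0],[0,0,0,20,0,0,0],[0,0,0,5,0,0,0],[0,0,0,-0.6,0,0,0]]}}

```text
time: 2.9
tool_pos: [503.5, 141.8, 148.7]
tcp_rot: [-179.8, -0.8, 87.0]
ft_force: [0.3, 0.4, -0.0]
finger_gap: 0.2
```

Emit:
{"op": "servo_tool", "data": {"motion": [[0,-5,-4,20,0,-0.007,-0.013],[0,-4,-3,15,0,-0.007,-0.013],[0,-1,-1,5,0,0,0],[0,0,0,-0.6,0,0,0],[0,0,0,-0.6,0,0,0]]}}

```text
time: 3.4
tool_pos: [497.6, 130.7, 113.7]
tcp_rot: [179.8, -0.0, 88.1]
ft_force: [-0.0, 0.0, 0.7]
finger_gap: -0.2
```

```bash
python3 - <<'E'
from h import *
save('side','s1.png',(185,130,275,215),7)
s=sense();print(s['tool_pos'],s['tcp_rot'],s['ft_force'])
print(proj('side',s['tool_pos']),proj('side',[495.6,118.9,74]),proj('side',[495.6,118.9,84]),proj('side',[495.8,131.9,78.5]))
E
```

```text
[497.86071157 130.78204715 113.94390247] [ 1.79769228e+02 -4.87764638e-02  8.81389159e+01] [-0.19298843 -0.24058771  1.80311694]
[225.6 157.7] [225.3 174.5] [225.1 170.7] [225.4 171.2]
```

View pics/s1.png

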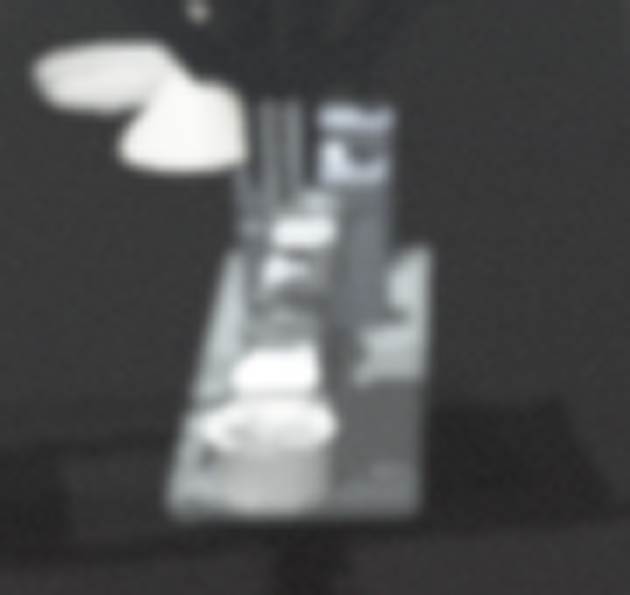

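Emit:
{"op": "servo_tool", "data": {"motion": [[0,2,-1.3,8,0,0,0],[0,0.5,0,8,0,0,0],[0,0,0,4,0,0,0],[0,0,0,2,0,0,0],[0,0,0,0,0,0,0],[0,0,0,-0.6,0,0,0]]}}

```text
time: 4.05
tool_pos: [497.7, 134.0, 92.0]
tcp_rot: [179.7, -0.1, 88.1]
ft_force: [-0.0, -0.6, 0.1]
finger_gap: 0.2
```

Emit:
{"op": "servo_tool", "data": {"motion": [[0,-0.5,-1,4,0,0,0],[0,0,-1,3,0,0,0],[0,0,0,1,0,0,0],[0,0,0,0,0,0,0],[0,0,0,0,0,0,0]]}}

```text
time: 4.55
tool_pos: [495.9, 133.5, 83.8]
tcp_rot: [179.6, -0.1, 88.1]
ft_force: [-0.7, 0.2, 0.0]
finger_gap: -0.2
```

Emit:
{"op": "servo_tool", "data": {"motion": [[0,0,0,0.8,0,0,0],[0,0,0,0.5,0,0,0],[0,0,0,0.5,0,0,0],[0,0,0,0.3,0,0,0]]}}

```text
time: 4.95
tool_pos: [496.2, 133.6, 81.9]
tcp_rot: [179.6, -0.1, 88.1]
ft_force: [0.0, -0.1, -0.2]
finger_gap: -0.1
```

Emit:
{"op": "servo_tool", "data": {"motion": [[0,0,0,1,0,0,0],[0,0,0,1,0,0,0],[0,0,0,1,0,0,0],[0,0,0,0.5,0,0,0]]}}

```text
time: 5.35
tool_pos: [496.4, 133.6, 78.2]
tcp_rot: [179.6, -0.1, 88.1]
ft_force: [-0.6, -0.1, 1.5]
finger_gap: 0.0
```

Contact with the dome (about 1.5 N at z 78.2, as expected). Continuing slowly.

Emit:
{"op": "servo_tool", "data": {"motion": [[0,0,0,1,0,0,0],[0,0,0,1,0,0,0],[0,0,0,0.5,0,0,0]]}}

```text
time: 5.65
tool_pos: [496.5, 133.6, 75.8]
tcp_rot: [179.5, -0.1, 88.1]
ft_force: [-0.5, 0.2, 2.0]
finger_gap: -0.4
```

Emit:
{"op": "servo_tool", "data": {"motion": [[0,0,0,0.7,0,0,0],[0,0,0,0.5,0,0,0],[0,0,0,0.2,0,0,0]]}}

```text
time: 5.95
tool_pos: [496.5, 133.6, 74.5]
tcp_rot: [179.5, -0.1, 88.1]
ft_force: [-0.8, -0.2, 2.7]
finger_gap: -0.1
```

Emit:
{"op": "servo_tool", "data": {"motion": [[0,0,0,0.4,0,0,0],[0,0,0,0.2,0,0,0],[0,-0.5,0,0,0,0,0]]}}

```text
time: 6.25
tool_pos: [496.5, 133.4, 74.1]
tcp_rot: [179.5, -0.1, 88.1]
ft_force: [-0.6, 1.1, 3.0]
finger_gap: -0.2
```

Emit:
{"op": "servo_tool", "data": {"motion": [[0,-0.7,0,0.2,0,0,0],[0,-0.7,0,0.1,0,0,0],[0,-0.7,0,0.1,0,0,0]]}}

```text
time: 6.55
tool_pos: [497.1, 131.8, 74.1]
tcp_rot: [179.5, -0.2, 88.1]
ft_force: [-0.0, 2.4, 3.4]
finger_gap: 0.1
```

Emit:
{"op": "servo_tool", "data": {"motion": [[0,-0.8,-0.4,0.1,0,0,0],[0,-0.8,-0.3,0.1,0,0,0],[0,-0.8,-0.2,0.1,0,0,0]]}}

```text
time: 6.85
tool_pos: [496.9, 130.0, 74.2]
tcp_rot: [179.3, -0.3, 88.1]
ft_force: [1.3, 3.2, 1.9]
finger_gap: 0.2
```

Emit:
{"op": "servo_tool", "data": {"motion": [[0,-0.8,-0.3,0.3,0,0,0],[0,-0.8,-0.3,0.2,0,0,0],[0,-0.8,-0.2,0.1,0,0,0]]}}

```text
time: 7.15
tool_pos: [496.9, 128.7, 74.2]
tcp_rot: [179.2, -0.4, 88.2]
ft_force: [1.7, 7.7, 0.2]
finger_gap: 0.3
```

Emit:
{"op": "servo_tool", "data": {"motion": [[0,-0.2,0,0.4,0,0,0],[0,-0.2,0,0.4,0,0,0]]}}

```text
time: 7.35
tool_pos: [497.0, 128.5, 74.0]
tcp_rot: [179.2, -0.4, 88.2]
ft_force: [-2.4, 2.8, 8.6]
finger_gap: 0.0
```

Emit:
{"op": "servo_tool", "data": {"motion": [[0,-0.7,-0.2,0,0,0,0],[0,-0.9,-0.2,0,0,0,0]]}}

```text
time: 7.55
tool_pos: [496.8, 127.5, 74.2]
tcp_rot: [179.2, -0.5, 88.2]
ft_force: [2.6, 5.0, 0.6]
finger_gap: -0.1
```

```bash
cat >> h.py <<'E'
def hole():
    im=snapshot('top').mean(2);a=im[206:214,118:180].min(0);cv2.imwrite('pics/raw_hole.png',im)
    return im[204:222:2,128:172:1].astype(int)
E
python3 - <<'E'
from h import *
np.set_printoptions(linewidth=300)
print(hole());print(cv2.imread('pics/raw_t0.png').mean(2)[204:222:2,128:172].astype(int));print(sense()['ft_force'])
E
```

```text
[[188 231 231 229 229 231 227 189 111  81  87  87  87  87  86  87  88  87  87  86  86  85  88  86  85  91  89  87  83  81  81  85  81  82 112  92  79  58  44  30  30  30  25  81]
 [209 233 230 229 231 232 224 154  92  84  86  87  87  86  88  86  85  87  87  87  89  87  87  84  88  87  88  87  88  87  87  87  83 106  95  79  62  46  34  30  33  29  27  99]
 [223 231 230 229 230 231 214 131  80  82  86  83  84  83  87  87  89  86  87  86  85  88  87  87  88  86  86  88  85  88  85  88 110  95  80  68  48  33  32  31  31  32  29 118]
 [229 231 229 229 230 228 199 119  78  83  85  84  87  86  88  87  88  86  87  87  86  87  86  87  86  86  86  87  87  86  86 110  89  77  61  48  32  32  30  31  31  32  77 112]
 [233 230 229 230 231 225 169  99  82  86  87  86  86  88  88  86  87  88  86  86  87  88  86  88  86  86  86  87  88  86  88  96  72  80  42  32  28  33  29  31  31  41  39  66]
 [233 229 230 230 231 219 142  85  84  87  87  87  86  87  89  87  88  86  89  87  87  86  87  87  88  88  86  88  87  88  91  62  49  35  34  31  33  30  32  34  42  89  87  72]
 [231 229 230 230 229 207 
[... 1576 characters left out ...]
 196 233]
 [200 200 200 200 202 202 203 187 181 180 182 182 172 168 156 145 133 130 120 113 119 133 145 181 227 237 243 247 248 251 251 250 250 249 249 250 251 251 250 249 249 241 213 237]
 [202 204 211 215 216 209 203 205 204 204 203 205 206 205 201 201 200 202 203 204 203 202 204 203 205 184 182 169 167 168 156 129 128 132 110 114 122 159 182 201 238 214 218 207]
 [214 213 214 214 214 214 214 214 214 214 216 215 215 215 216 216 217 216 216 216 217 216 218 206 204 205 206 205 207 207 206 206 203 203 202 205 205 204 204 206 183 183 185 157]]
[1.77968535 4.77050887 1.14462719][ WARN:0@2.549] global loadsave.cpp:1063 imwrite_ Unsupported depth image for selected encoder is fallbacked to CV_8U.
```

```bash
cat >> h.py <<'E'
def sock():
    im=snapshot('top').mean(2);return edge(im)
def edge(im):
    # sub-pixel right edge of the socket along the pole axis -> mm along world y
    e=[]
    for r in range(216,225):
        l=im[r,205:275];k=np.where(l>140)[0]
        if len(k)<4: continue
        k=k.max();e.append(205+k+(l[k]-140)/(l[k]-l[k+1]))
    u=max(e);return u,onz('top',u,220,68)
E
python3 - <<'E'
from h import *
print(edge(cv2.imread('pics/raw_t0.png').mean(2)),sock(),sense()['ft_force'])
E
```

```text
(np.float64(219.82338902147973), array([492.7,   2.3,  68. ])) (np.float64(221.49215406562055), array([493.1,  -1.7,  68. ])) [1.80216402 3.69679765 1.01901344]
```

The tube has slid 4 mm with about 5 N. Pushing on.

Emit:
{"op": "servo_tool", "data": {"motion": [[0,-1,-0.2,0.1,0,0,0],[0,-1,-0.2,0,0,0,0],[0,-1,-0.2,0,0,0,0]]}}

```text
time: 7.95
tool_pos: [496.7, 123.8, 74.2]
tcp_rot: [179.1, -0.5, 88.2]
ft_force: [3.7, 2.3, 0.7]
finger_gap: -0.1
```

Emit:
{"op": "servo_tool", "data": {"motion": [[0,-1.2,0,-0.3,0,0,0],[0,-1.2,0,-0.3,0,0,0],[0,-1.5,0,-0.3,0,0,0],[0,-1.5,0,0,0,0,0]]}}

```text
time: 8.35
tool_pos: [495.8, 117.8, 74.3]
tcp_rot: [179.2, -0.5, 88.2]
ft_force: [3.1, 3.0, 1.6]
finger_gap: -0.0
```

Emit:
{"op": "servo_tool", "data": {"motion": [[0,-2,0,-0.6,0,0,0],[0,-2,0,-0.5,0,0,0],[0,-2,0,-0.3,0,0,0],[0,-2,0,0,0,0,0],[0,-2,0,0,0,0,0],[0,-2,0,0,0,0,0]]}}

```text
time: 8.95
tool_pos: [494.4, 104.6, 75.0]
tcp_rot: [179.3, -0.4, 88.2]
ft_force: [1.8, 4.2, -0.5]
finger_gap: 0.3
```

Emit:
{"op": "servo_tool", "data": {"motion": [[0,-2.2,0.1,-0.2,0,0,0],[0,-2.2,0.1,-0.1,0,0,0],[0,-2.2,0.1,0,0,0,0],[0,-2.2,0.1,0,0,0,0],[0,-2.2,0.1,0,0,0,0],[0,-2.2,0.1,0,0,0,0],[0,-2.2,0.1,0,0,0,0],[0,-2.2,0.1,0,0,0,0]]}}

```text
time: 9.75
tool_pos: [493.9, 85.5, 75.0]
tcp_rot: [179.4, -0.4, 88.2]
ft_force: [0.7, 4.4, 0.7]
finger_gap: 0.0
```

```bash
python3 - <<'E'
from h import *
print(sock(),sense()['ft_force'],sense()['tool_pos'])
E
```

```text
(np.float64(239.07185628742516), array([497.3, -43.1,  68. ])) [0.76151446 0.72159775 0.26704384] [493.85255798  85.04226321  74.97165801]
```

Emit:
{"op": "servo_tool", "data": {"motion": [[0,-1,0.1,0,0,0,0],[0,-1.2,0.1,0,0,0,0],[0,-1.2,0.1,0,0,0,0],[0,-1.2,0.1,0,0,0,0],[0,-1,0.1,0,0,0,0],[0,-1,0.1,0,0,0,0]]}}

```text
time: 10.4
tool_pos: [493.7, 77.7, 74.8]
tcp_rot: [179.5, -0.4, 88.2]
ft_force: [-0.6, 2.3, 1.1]
finger_gap: -0.0
```

Emit:
{"op": "servo_tool", "data": {"motion": [[0,-0.7,0.1,0,0,0,0],[0,-0.7,0.1,0,0,0,0],[0,-0.7,0.1,0,0,0,0]]}}

```text
time: 10.7
tool_pos: [493.8, 74.7, 74.6]
tcp_rot: [179.5, -0.3, 88.1]
ft_force: [-0.8, 2.7, 1.1]
finger_gap: -0.1
```

Emit:
{"op": "servo_tool", "data": {"motion": [[0,-0.5,0,0,0,0,0],[0,-0.5,0,0,0,0,0]]}}

```text
time: 10.9
tool_pos: [493.8, 73.9, 74.6]
tcp_rot: [179.5, -0.4, 88.1]
ft_force: [-0.1, 4.7, 1.5]
finger_gap: 0.1
```

```bash
python3 - <<'E'
from h import *
print(sock(),sense()['ft_force'],sense()['tool_pos'])
E
```

```text
(np.float64(244.18598382749326), array([498.5, -55.1,  68. ])) [-0.55679645  2.48541789  1.1413378 ] [493.77952839  73.89778777  74.58517831]
```

Emit:
{"op": "servo_tool", "data": {"motion": [[0,-0.5,0,0,0,0,0],[0,-0.5,0,0,0,0,0]]}}

```text
time: 11.15
tool_pos: [493.8, 73.7, 74.6]
tcp_rot: [179.5, -0.4, 88.2]
ft_force: [-0.4, 5.2, 0.1]
finger_gap: -0.1
```

Emit:
{"op": "servo_tool", "data": {"motion": [[0,-0.6,0,0,0,0,0],[0,-0.5,0,0,0,0,0]]}}

```text
time: 11.35
tool_pos: [493.8, 73.6, 74.6]
tcp_rot: [179.5, -0.5, 88.2]
ft_force: [-0.4, 5.9, 0.8]
finger_gap: 0.2
```

Emit:
{"op": "servo_tool", "data": {"motion": [[0,3,0,-1,0,0,0],[0,2,0,-10,0,0,0],[0,0,0,-40,0,0,0],[0,0,0,-40,0,0,0],[0,-45,0,-10,0,0,0],[0,-48,0,-1,0,0,0],[0,-48,0,-1,0,0,0],[0,-48,0,-1,0,0,0],[0,-48,0,-1,0,0,0],[0,-48,0,-1,0,0,0]]}}

```text
time: 12.35
tool_pos: [485.1, -213.7, 191.6]
tcp_rot: [179.1, 0.0, 88.8]
ft_force: [0.7, 0.7, 1.2]
finger_gap: -0.2
```

```bash
python3 - <<'E'
from h import *
save('top','t2.png',(110,185,260,245),5);print(edge(cv2.imread('pics/raw_t2.png').mean(2)))
o1,d1=ray('top',335+1.7,230.3);o2,d2=ray('side',221.7,260.7)
o1,d1=ray('top',(147.5)/(262/75)-.5+295,(125.5)/(262/75)-.5+195)
t=np.linalg.lstsq(np.c_[d1,-d2],o2-o1,rcond=None)[0];print(o1+t[0]*d1,o2+t[1]*d2)
E
```

```text
(np.float64(244.11764705882354), array([498.5, -55. ,  68. ]))
[ 497.600218   -278.34660051   53.22399478] [ 500.87877846 -277.94792435   53.55158893]
```

View pics/t2.png

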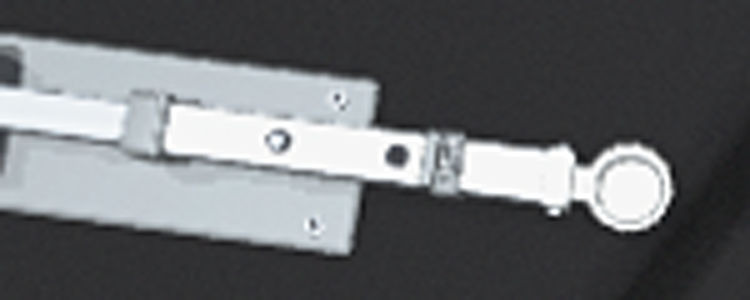

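The button stands in the rear hole (crop (280,141)), the first hole is empty (397,156), and the socket centre is at (633,188). Now the vial, at about (498,-278).

Emit:
{"op": "servo_tool", "data": {"motion": [[55,-25,5,5,0.008,0,0],[55,-20,4,15,0.008,0,0],[55,-8,2,25,0,0,0],[55,0,0,20,0,0,0],[55,0,0,5,0,0,0],[55,0,0,0,0,0,0]]}}

```text
time: 13.0
tool_pos: [493.9, -284.6, 126.7]
tcp_rot: [179.9, 0.7, 88.1]
ft_force: [0.6, 0.2, 0.4]
finger_gap: 55.1
```

```bash
python3 - <<'E'
from h import *
print('sock',onz('top',236.2,222.2,68))
save('side','s3.png',(160,150,290,300),4);s=sense();print(s['tool_pos'],s['tcp_rot']);p=s['tool_pos']
print(proj('side',p)-[160,150],proj('side',[498,-278,56])-[160,150],proj('side',[498,-278,0])-[160,150])
E
```

```text
sock [491.4 -36.9  68. ]
[ 494.12279558 -284.6100112   127.17898112] [179.83874769   0.72984128  88.11622749]
[54.9 71.8] [ 59.9 109.5] [ 61.6 138.3]
```

View pics/s3.png

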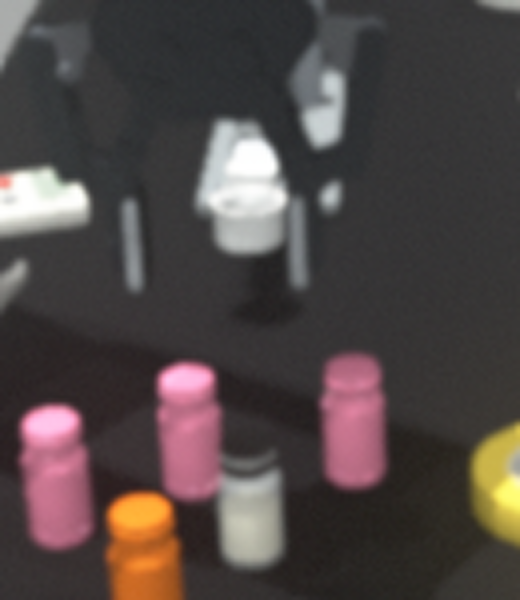

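The side crop shows the vial at (250,505) between fingertips at x 133 and 297, with clear space for both fingers to come down (p2 is behind, in y). Target TCP is (500,-278.5).

Emit:
{"op": "servo_tool", "data": {"motion": [[55,3,3,10,0,0.006,0],[55,3,3,10,0,0.006,0],[55,0,0,10,0,0,0],[55,0,0,0,0,0,0],[55,0,0,0,0,0,0]]}}

```text
time: 13.55
tool_pos: [503.0, -278.3, 98.2]
tcp_rot: [179.6, 0.1, 88.2]
ft_force: [1.4, 0.1, 0.1]
finger_gap: 54.9
```

Emit:
{"op": "servo_tool", "data": {"motion": [[55,0,-1,12,0,0,0],[55,0,-1,15,0,0,0],[55,0,-0.5,15,0,0,0],[55,0,0,12,0,0,0],[55,0,0,6,0,0,0],[55,0,0,0,0,0,0],[55,0,0,0,0,0,0]]}}

```text
time: 14.25
tool_pos: [499.4, -277.9, 31.3]
tcp_rot: [179.7, 0.1, 88.2]
ft_force: [-0.6, 0.1, -0.2]
finger_gap: 55.3
```

Emit:
{"op": "servo_tool", "data": {"motion": [[55,0,0,4,0,0,0],[45,0,0,1.5,0,0,0],[36,0,0,-0.4,0,0,0],[30,0,0,-0.4,0,0,0],[22,0,0,-0.4,0,0,0],[20,0,0,-0.4,0,0,0],[20,0,0,-0.4,0,0,0]], "force": 25}}

```text
time: 14.95
tool_pos: [501.2, -279.0, 30.1]
tcp_rot: [179.5, 0.2, 88.2]
ft_force: [-0.1, -0.2, -0.8]
finger_gap: 24.9
```

```bash
python3 - <<'E'
from h import *
save('side','s4.png',(180,190,280,300),5);print(sense()['tool_pos'],sense()['finger_gap'])
E
```

```text
[ 501.24117284 -279.00882429   30.17938173] 24.847577720890744
```

View pics/s4.png

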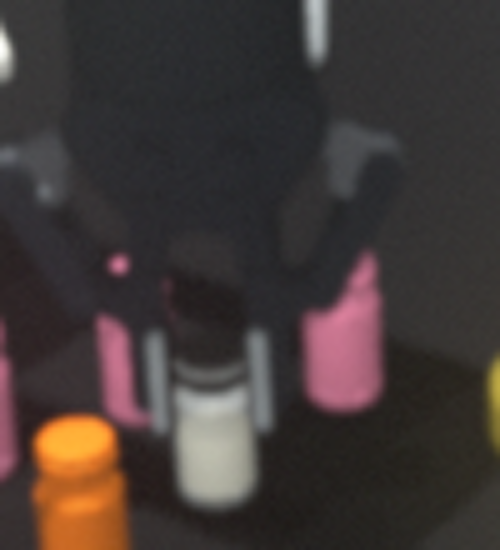

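Emit:
{"op": "servo_tool", "data": {"motion": [[20,0,0,-0.3,0,0,0],[20,0,0,-0.3,0,0,0],[20,0,0,-0.3,0,0,0]]}}

```text
time: 15.3
tool_pos: [501.2, -279.0, 31.1]
tcp_rot: [179.5, 0.2, 88.2]
ft_force: [-0.2, 0.1, 0.6]
finger_gap: 25.2
```

Gap 25 against the 27 mm body suggests a high grip near the shoulder. I'll regrip lower.

Emit:
{"op": "servo_tool", "data": {"motion": [[45,0,0,0,0,0,0],[45,0,0,0,0,0,0],[45,0,0,4,0,0,0],[45,0,0,3,0,0,0],[45,0,0,0,0,0,0],[36,0,0,0,0,0,0],[30,0,0,0,0,0,0],[22,0,0,0,0,0,0],[20,0,0,0,0,0,0],[20,0,0,0,0,0,0]], "force": 30}}

```text
time: 16.3
tool_pos: [501.3, -279.0, 23.5]
tcp_rot: [179.5, 0.2, 88.2]
ft_force: [-0.7, -0.7, -0.1]
finger_gap: 25.1
```

Emit:
{"op": "servo_tool", "data": {"motion": [[20,0,0,-5,0,0,0],[20,0,0,-20,0,0,0],[20,0,0,-35,0,0,0],[20,0,0,-35,0,0,0],[20,0,0,-20,0,0,0],[20,0,0,0,0,0,0]]}}

```text
time: 16.9
tool_pos: [499.1, -277.8, 142.6]
tcp_rot: [179.7, 0.1, 88.2]
ft_force: [0.8, -0.7, -0.1]
finger_gap: 25.4
```

Emit:
{"op": "servo_tool", "data": {"motion": [[20,25,-1.5,0,0,0,0],[20,40,-2.5,0,0,0,0],[20,45,-2.5,0,0,0,0],[20,45,-2.5,0,0,0,0],[20,40,-2.5,0,0,0,0],[20,20,-1.5,0,0,0,0],[20,8,0,0,0,0,0],[20,0,0,0,0,0,0],[20,0,0,0,0,0,0]]}}

```text
time: 17.8
tool_pos: [489.8, -48.2, 135.2]
tcp_rot: [180.0, 0.1, 88.1]
ft_force: [-0.4, -0.6, -0.5]
finger_gap: 25.3
```

Emit:
{"op": "servo_tool", "data": {"motion": [[20,6,0.5,8,0,0,0],[20,5,0.5,10,0,0,0],[20,0.5,0,8,0,0,0],[20,0,0,3,0,0,0],[20,0,0,0,0,0,0],[20,0,0,0,0,0,0]]}}

```text
time: 18.4
tool_pos: [490.7, -39.6, 101.8]
tcp_rot: [-179.9, 0.1, 87.8]
ft_force: [-0.0, 1.0, 0.3]
finger_gap: 24.9
```

```bash
python3 - <<'E'
from h import *
a=snapshot('side');b=snapshot('top')
o=np.zeros((500,800,3),np.uint8)
o[:,:395]=cv2.resize(a[150:250,185:264],(395,500),interpolation=cv2.INTER_CUBIC)
o[:,400:]=cv2.resize(b[170:270,190:270],(400,500),interpolation=cv2.INTER_CUBIC)
cv2.imwrite('pics/v5.png',o);p=sense()['tool_pos'];print(p,sense()['tcp_rot'])
for X in (p,[p[0],p[1],p[2]-23.5],[491.5,-36.5,68]):print((proj('side',X)-[185,150])*5,(proj('top',X)-[190,170])*5+[400,0])
E
```

```text
[490.89441388 -39.53496336 102.14059678] [-1.79929779e+02  1.43905290e-01  8.77740140e+01]
[175.5 175.5] [633. 253.]
[178.5 227.5] [635.5 260. ]
[181.5 248. ] [630.  260.5]
```

View pics/v5.png

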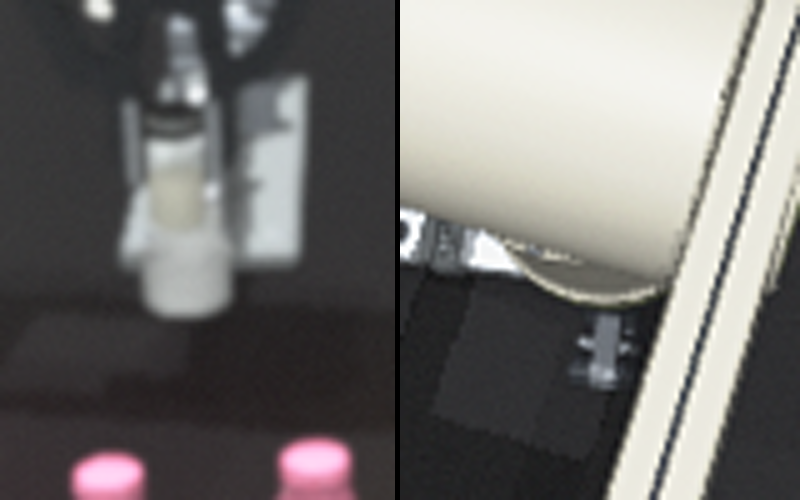

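The side view shows the vial at columns 147–205 and the socket at about 141–232, so the vial sits a little left (-x) of the socket. I'll measure this more closely.

```bash
python3 - <<'E'
from h import *
np.set_printoptions(linewidth=250)
g=cv2.imread('pics/v5.png').mean(2)[:,:395]
for r in (150,180,205,240,250,260,270,280,295): print(r,g[r,100:255:5].astype(int))
c=lambda x,z:(proj('side',[x,-37,z])-[185,150])*5
for x in (490.8,493,495):print(x,c(x,95),c(x,55))
E
```

```text
150 [ 55  53  51  51  64  92 118 121 109 129 176 208 219 218 210 202 198 197 193 183 160 134 125 120  96  64  53  67  93 119 146]
180 [ 55  55  56  55  57  76 102 115 114 124 150 170 176 178 177 177 174 171 167 160 148 139 145 146 126 100  89  92  99 114 136]
205 [ 55  54  54  55  55  72 116 168 197 194 179 172 173 178 179 179 178 174 168 161 156 159 167 160 134 105  92  95 103 120 149]
240 [ 54  55  55  67 106 158 192 204 201 190 180 179 183 184 186 188 191 192 193 192 191 187 183 178 168 149 127 114 122 148 181]
250 [ 55  55  56  72 110 151 172 174 169 163 161 165 171 175 180 186 189 191 190 189 186 181 176 170 164 156 141 125 127 148 175]
260 [ 54  55  56  67  90 114 122 122 127 138 148 158 168 175 179 182 185 186 185 184 180 173 167 162 155 141 123 109 108 113 122]
270 [ 55  53  52  55  62  73  81  86 103 130 153 165 172 176 178 179 178 180 181 179 175 172 168 163 153 135 104  77  68  66  67]
280 [ 50  51  50  49  50  50  50  57  84 123 151 165 172 177 181 182 183 183 181 180 179 175 170 163 154 135  98  58  38  38  40]
295 [ 43  46  45  44  45  47  48  52  73 110 145 166 176 182 185 184 184 185 183 180 178 176 171 164 152 131  95  57  38  38  44]
490.8 [176.5 189.5] [181.  276.5]
493 [181.5 189. ] [186. 276.]
495 [186.5 189. ] [191. 276.]
```

Emit:
{"op": "servo_tool", "data": {"motion": [[20,1.5,1.5,0,0,0,0],[20,0.8,0.8,2,0,0,0],[20,0,0,3,0,0,0],[20,0,0,2,0,0,0],[20,0,0,0,0,0,0],[20,0,0,0,0,0,0]]}}

```text
time: 19.1
tool_pos: [494.4, -37.3, 95.7]
tcp_rot: [179.9, 0.2, 87.8]
ft_force: [-0.3, -0.2, 0.3]
finger_gap: 25.4
```

Emit:
{"op": "servo_tool", "data": {"motion": [[20,0.2,-0.8,2,0,0,0],[20,0,-0.3,2,0,0,0],[20,0,0,2,0,0,0],[20,0,0,2,0,0,0],[20,0,0,1,0,0,0]]}}

```text
time: 19.6
tool_pos: [493.3, -37.1, 86.1]
tcp_rot: [179.9, 0.2, 87.8]
ft_force: [-0.6, 0.5, 0.0]
finger_gap: 25.1
```

Emit:
{"op": "servo_tool", "data": {"motion": [[20,0,0,1.5,0,0,0],[20,0,0,1.5,0,0,0],[20,0,0,1.5,0,0,0],[20,0,0,1.5,0,0,0]]}}

```text
time: 20.0
tool_pos: [493.3, -37.0, 79.6]
tcp_rot: [179.9, 0.2, 87.8]
ft_force: [-0.6, 0.5, -0.3]
finger_gap: 25.1
```

Emit:
{"op": "servo_tool", "data": {"motion": [[20,0,0,1.5,0,0,0],[20,0,0,1.5,0,0,0],[20,0,0,1.2,0,0,0],[20,0,0,1,0,0,0]]}}

```text
time: 20.4
tool_pos: [493.1, -36.9, 73.8]
tcp_rot: [180.0, 0.1, 87.8]
ft_force: [-0.6, -0.2, 0.7]
finger_gap: 25.0
```

Emit:
{"op": "servo_tool", "data": {"motion": [[20,0,0,0.8,0,0,0],[20,0,0,0.7,0,0,0],[20,0,0,0.5,0,0,0]]}}

```text
time: 20.7
tool_pos: [493.2, -36.9, 71.6]
tcp_rot: [179.9, 0.1, 87.8]
ft_force: [-0.4, 1.3, 0.6]
finger_gap: 25.1
```

Emit:
{"op": "servo_tool", "data": {"motion": [[20,0,0,0.5,0,0,0],[20,0,0,0.4,0,0,0]]}}

```text
time: 20.9
tool_pos: [493.2, -36.8, 71.2]
tcp_rot: [180.0, 0.1, 87.8]
ft_force: [-3.7, 1.5, 6.5]
finger_gap: 25.0
```

Floor contact at the expected height (6.5 N). Opening.

Emit:
{"op": "servo_tool", "data": {"motion": [[25,0,0,-0.3,0,0,0],[28,0,0,0,0,0,0],[34,0,0,0,0,0,0],[42,0,0,0,0,0,0],[50,0,0,0,0,0,0],[55,0,0,0,0,0,0],[55,0,0,-1,0,0,0]]}}

```text
time: 21.6
tool_pos: [493.4, -37.2, 72.3]
tcp_rot: [179.9, 0.2, 87.8]
ft_force: [-0.4, 0.0, -0.3]
finger_gap: 54.8
```

Emit:
{"op": "servo_tool", "data": {"motion": [[55,0,0,-8,0,0,0],[55,0,0,-20,0,0,0],[55,0,0,-40,0,0,0],[55,0,0,-45,0,0,0],[55,-30,0,-20,0,0,0],[55,-48,0,-1,0,0,0],[55,-48,0,-1,0,0,0],[55,-48,0,-1,0,0,0],[55,-48,0,-1,0,0,0],[55,-30,0,-1,0,0,0]]}}

```text
time: 22.6
tool_pos: [484.6, -293.8, 224.8]
tcp_rot: [179.6, 0.4, 88.3]
ft_force: [0.5, 0.6, -1.2]
finger_gap: 55.1
```

```bash
python3 - <<'E'
from h import *
a=snapshot('side');b=snapshot('top')
o=np.zeros((500,800,3),np.uint8)
o[:,:395]=cv2.resize(a[140:240,185:264],(395,500),interpolation=cv2.INTER_CUBIC)
o[:,400:]=cv2.resize(b[170:270,160:240+20][:, :],(400,500),interpolation=cv2.INTER_CUBIC)
cv2.imwrite('pics/v6.png',o);print(sense()['tool_pos'],sense()['ft_force'])
for n,im,(x,y) in (('t',b,(160,170)),):
    print([ (proj('top',X)-[160,170])*[4,5]+[400,0] for X in ([492.5,-36,104],[492.5,-36,68],[497.2,131.9,78])])
print([(proj('side',X)-[185,140])*5 for X in ([493,-36.5,104],[493,-36.5,68],[493,-36.5,48])])
E
```

```text
[ 484.45495305 -294.62994239  224.68086031] [ 0.25801462  0.35804601 -0.12380335]
[array([700.4, 248.5]), array([703.6, 258.5]), array([420., 210.])]
[array([180.5, 219. ]), array([185., 298.]), array([187. , 340.5])]
```

View pics/v6.png

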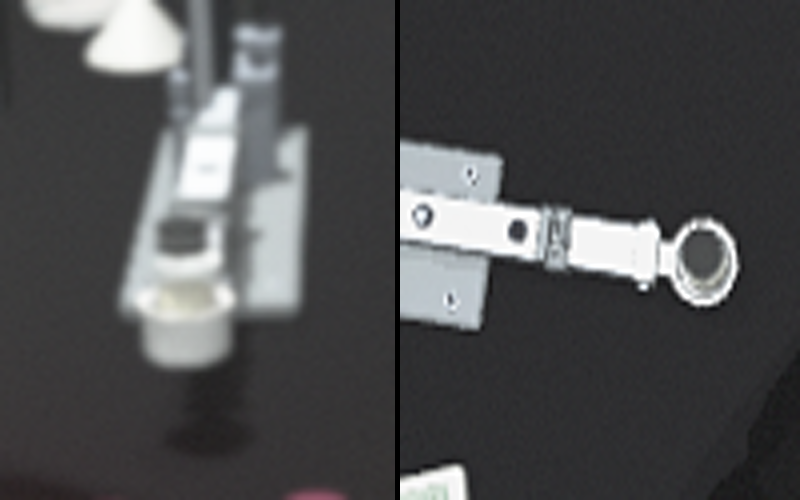

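The vial stands upright in the socket: cap top at (183,220) in the side view against a predicted (180,219), and concentric with the rim in the top view. The button shows in the rear hole at (422,215), and the robot is clear. Handing in.

```bash
python3 -c "
from bench import hand_in,sense
print(hand_in(),sense()['time'])"
```

```text
the job is handed in; nothing more can be done
the job is handed in; nothing more can be done
```

The pole is extended and locked, and the capped vial stands in its socket. I handed the job in at about 23 s of the 64 s; the hand-in gave no verdict.

- **Button and tube:** I pressed the button flush with about 3 N. I then pushed the tube out by the thumb wall until it stopped hard, about 57 mm out. The wrist force along the pole in the readings never passed about 8 N.
- **Vial:** I gripped the clear, black-capped vial on its body and lowered it into the socket until it touched the floor at the expected height, with about 6.5 N. Then I released it and backed off.
- **Last pictures:** The button shows in the rear hole, and the vial is upright and centred in the socket. The robot was clear of everything, with the wrist force near zero. I did not re-measure the beaker, tape or dropper bottle, but the arm never worked near them.
- **Disagreements:** The two cameras placed the socket about 2 mm apart across the pole; I went with the side view, and the vial entered without touching the rim. The gripper read 25 mm on the 27 mm vial body, the same at two heights. I took this as an offset in the reading.

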